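# Hold a spring clip gaping around the notched record card

## Robot

A 7-joint arm with a two-finger parallel gripper is mounted at the origin on a cart in front of the work surface, level with it; the furniture and walls round the work are solid. World frame = base frame: x ahead of the robot, y to its left, z up, the work surface at z = 0. Lengths are in m, angles in rad, forces in N, time in s.
With the tool pointing down it reaches from about 0.4 to 0.925 m from the base axis. Payload 4.1 kg.
Tool frame: the origin (TCP) lies on the centre line of the jaws, within the pads' length; the fingertips stand tip_reach ahead of it and the grasp point (between the pads) lies 3 mm ahead of it (tip_reach is the distance from the TCP to the fingertips, in m); z points along the fingers, x is the direction in which the jaws open and shut, and the axes are right-handed (so a half turn about z gives the same grasp; the last joint's range is limited). The gripper opens to 85 mm and grips with 20 to 120 N. Pads are 22 mm wide; open, the fingers measure 114 mm over their backs; the gripper's body (76 mm by 85 mm) begins 54 mm behind the grasp point. The pads swing forward as they close: fully open they stand 13 mm farther back than shut.
Start: joints at [-1.323, 0.398, 0.045, 1.537, -0.019, 1.207, -0.051], TCP at [0.221, 0.611, 0.253] pointing down, gripper open.
Joint ranges: [-2.82, 2.82], [-0.49, 2.23], [-1.37, 1.46], [0, 2.46], [-1.36, 4.5], [0.23, 2], [-2.94, 2.94]. Speed limits (rad/s): [2.57, 2.57, 3.14, 3.14, 3.14, 3.14, 3.14].

## Interface

Orientations are given as a rotation vector (axis times angle).
In Python, from rig import goto, move_linear, movej, move_gripper, wait, ik, get_obs, capture, MotionError, finish_job, outline_of, place_of, tip_reach gives the robot as it stands. Calls block until the motion is done:
- goto(position, orientation): joint-space move of the TCP to a pose.
- move_linear(position, max_speed=0.15, attitude=None): straight line of the TCP; attitude=None keeps the orientation; max_speed is the mean speed in m/s.
- movej(angles): joint-space move.
- move_gripper(opening, strength=None): finger opening in m; strength is the grip in N (None keeps the last); returns when the fingers have stopped.
- wait(seconds).
- ik(position, orientation): joint angles nearest the present ones, or None.
- get_obs(): the state.
- capture(name): name is "side" or "top"; returns a dict with "image" (420x560x3 uint8, blue, green, red), "depth" (420x560 float32, m along the optical axis (not along the pixel's ray), 0 where there is no reading), "intrinsics" (3x3 intrinsics, pixels), "dist_coeffs" ([k1, k2, p1, p2, k3] as OpenCV has them; the pictures are not rectified), "R" (3x3) and "t" (3): a world point X has camera coordinates R X + t. Camera axes: x right, y down, z forward; pixel columns grow to the right and rows downward; lengths in m; the calibration is good to about 2 mm. A picture is of the moment at which its call begins.
A pose or a line that the arm cannot do raises MotionError and nothing moves.
- finish_job(): hands the job in, once; it reports no verdict.
Trained networks look in the newest picture that a camera, given by its name, has taken for a name from the list of things; names that differ only in an ending like _2 or _b are one class to them, and where a whole thing is asked for, a point or a joint stands for the part that bears it (a point fixed in the world has none). Each returns a list of dicts, best first, with "p" (0 to 1); they miss things now and then, are a little off and sometimes report something else, mostly with a low value. They report only what shows in the picture. A call takes as long as a camera call. They do not tell look-alikes from the thing itself.
- outline_of(camera, target): "mask" (420x560 bool, what is visible of it) and "centre" ([column, row] in pixels, amid what is visible of it).
- place_of(camera, target): "centre" ([column, row] in pixels: a listed point, or the origin of a listed thing).
The state is a dict: "time_s": time; "q": joint angles; "dq": joint speeds; "tau": joint torques, N m; "tcp_pos": TCP position; "eef_rot": TCP orientation; "force": force on the tool from outside, world axes, zero at the start; "ft_torque": the same for the moment, N m; "grip_width": finger opening in m.
Only numpy, scipy, OpenCV 4.12 (cv2) and the standard library are available. Lean on these libraries where they do the work, as an engineer would, in place of code of your own. Each camera call takes 0.05 s, during which the arm holds its last target. There are 200 camera calls.

## Task

Take the spring clip that lies on the worktop by its two tails, squeeze them together so that its jaws gape, lift it clear, and turn it so that the mouth faces the upright card with the notched edge, keeping the clip lying flat as it was (its pivot pin upright). Bring the gaping jaws around that card's notched upright edge, level with the notch and with the edge about halfway into the mouth, so that a fresh sheet can be slipped in beside the card; do not push against the card, and at the end the jaws must not touch it. Finish while still holding the clip wide open there - never put it down, let go or let it close on the card - and leave the small beaker, the dropper bottle and the jar where they stand.

Things in the scene. Friction and masses are not known exactly. Their poses are not given: they have to be found in the camera images.
- clip: Grey plastic spring clip (like a clothes peg), 102 mm long, 26 mm high, about 70 g, lying on its side, steel pivot pin upright. Origin: on the pin's axis at the underside . +x runs along the centre line to the jaws, -x to the tails, z up along the pin. Jaws reach 50 mm ahead of the pin, tails 52 mm behind. Let go, it springs shut: jaws together, 17 mm wide.
- clip_tails (a point): Where to squeeze: centre line between the two flat tails (26 mm high, 5 mm thick), 38 mm behind the pin, 13 mm above the underside; axes as the clip. At rest the tails splay to 56 mm over their rear ends; fully squeezed the outer faces are parallel, 26 mm apart. About 5 N on each tail to start, 11 N to hold it fully squeezed; stops end the travel, so more force is harmless.
- clip_mouth (a point): Point midway between the jaw tips, 50 mm ahead of the pin (88 mm ahead of clip_tails), 13 mm above the underside (half the clip's height). Axes as the clip's. Fully squeezed, the gap between the jaws is about 27 mm at their tips and 20 mm halfway in.
- clip_half_l (a joint): Angle of the clip's left half (+y side) on the pin: 0 rad shut (rest, spring loaded), 0.30 rad fully squeezed. Both halves move together.
- clip_half_r (a joint): The same for the right half (-y side): 0 shut, 0.30 rad fully squeezed.
- notched_stand: Fixed aluminium foot (70 x 50 x 23 mm) with a stiff white card upright: 3 mm thick, top 125 mm above the worktop, the taller of the two cards; its upright edge nearer the robot has a notch 6 mm deep, 16 mm high. Origin: centre of the foot's underside. The card lies in plane y = 0, from x = -40 mm (notched edge) to +40 mm; +x points from the notched edge into the card; z up.
- card_notch (a point): Mark on the notched upright edge: at the edge line (the notch's mouth, not its bottom), in the middle of the card's thickness, at the notch's mid height, 90 mm above the worktop. Axes as the stand's: +x goes into the card, y is across its thickness.
- plain_stand: The same foot with a lower plain card (3 mm thick, 80 mm long, top 80 mm above the worktop, no notch), fixed; not to be used. Origin and axes as for the notched stand.
- beaker_small: Small clear beaker, 62 mm high, 56 mm across, standing; bystander. Origin: centre of its underside.
- dropper: Amber dropper bottle with black bulb, 38 mm across, 106 mm high, standing; bystander. Origin: centre of its underside.
- jar: Grey-green jar with black lid, 68 mm across, 106 mm high, standing; bystander. Origin: centre of its underside.
There are look-alikes about, which are no part of the job. Of the things shaped like the clip, the grey one is meant.

How it is judged:
On the way:
1. the clip is held by the fingers, squeezed open and lifted clear of the worktop, its mouth still away from the card (value of joint each of clip_half_l, clip_half_r above 0.2 rad and contact force between the fingers and clip above 1 N and height (world z) of clip above 0.03 m and distance between clip_mouth and card_notch above 0.04 m), for 0.2 s.
At the end, for the whole second after the job is handed in: Held by the fingers, both halves open over 0.2 rad; mouth point 10 to 36 mm past the notched edge, within 8 mm of the card plane and 12 mm of notch height; centre line within 0.2 rad of the card, pin within 0.2 rad of upright; not touching card or stand (under 0.3 N); at rest, over 50 mm up (value of joint each of clip_half_l, clip_half_r above 0.2 rad and contact force between the fingers and clip above 1 N and x of clip_mouth in the frame of card_notch between 0.01 and 0.036 m and y of clip_mouth in the frame of card_notch between -0.008 and 0.008 m and z of clip_mouth in the frame of card_notch between -0.012 and 0.012 m and x of clip in the frame of card_notch below -0.008 m and angle between the x axis of clip and the x axis of notched_stand, either way round below 0.2 rad and angle between clip's own z axis and vertical below 0.2 rad and contact force between clip and notched_stand below 0.3 N and linear speed of clip below 0.02 m/s and height (world z) of clip above 0.05 m); the arm keeps its last pose, push and grip.
It fails at once if the small beaker is displaced by more than 30 mm (distance of beaker_small from where it was at the start of the episode above 0.03 m).
It fails at once if the dropper bottle is displaced by more than 30 mm (distance of dropper from where it was at the start of the episode above 0.03 m).
It fails at once if the sample jar is displaced by more than 30 mm (distance of jar from where it was at the start of the episode above 0.03 m).
It fails at once if the clip is pushed against the card or its stand with more than 8 N (contact force between clip and notched_stand above 8 N).
It also fails if it takes over 32 s, if anything falls off the work surface, if the arm or the gripper's body presses on something with over 40 N, if the wrist force passes 120 N, or if a joint passes its speed limit or range.

## Working session

There is one attempt and no reset: what is moved stays moved. The work goes in short steps, each a Python script; the robot and the scene stay as the last script left them, time stands still between calls to the robot, and variables do not carry over. Pictures are saved under pics/ and viewed, about 8 in all and at most 12, crops included, and the job is handed in when it is done.

```bash
ls; mkdir -p pics
cat > h.py <<'E'
import numpy as np, cv2
from rig import *
def px2w(c,uv,z=None,depth=None):
    K=np.array(c["intrinsics"]);d=np.array(c["dist_coeffs"],float);R=np.array(c["R"]);t=np.array(c["t"])
    n=cv2.undistortPoints(np.array(uv,float).reshape(-1,1,2),K,d).reshape(-1,2)
    r=np.c_[n,np.ones(len(n))]
    if depth is not None: return (r*np.reshape(depth,(-1,1))-t)@R
    o=-R.T@t; w=r@R
    return o+w*((z-o[2])/w[:,2])[:,None]
def w2px(c,X):
    R=np.array(c["R"]);return cv2.projectPoints(np.array(X,float).reshape(-1,1,3),cv2.Rodrigues(R)[0],np.array(c["t"],float),np.array(c["intrinsics"]),np.array(c["dist_coeffs"],float))[0].reshape(-1,2)
E
python3 - <<'E'
from h import *
for n in("side","top"):
    c=capture(n);cv2.imwrite(f"pics/{n}0.png",c["image"])
    print(n,(-np.array(c["R"]).T@np.array(c["t"])).round(3))
    for k in("clip","clip_tails","clip_mouth","notched_stand","card_notch","plain_stand","beaker_small","dropper","jar"):
        print(k,[(np.round(o["centre"]).tolist(),round(o["p"],2)) for o in place_of(n,k)][:4])
o=get_obs();print(tip_reach,o["time_s"],o["tcp_pos"],o["eef_rot"])
E
```

```text
pics
side [ 0.325 -0.745  0.543]
clip [([249.0, 260.0], 0.78), ([200.0, 237.0], 0.62), ([209.0, 213.0], 0.55)]
clip_tails [([233.0, 264.0], 0.87), ([251.0, 231.0], 0.87), ([205.0, 241.0], 0.59), ([201.0, 211.0], 0.59)]
clip_mouth [([188.0, 227.0], 0.87), ([284.0, 233.0], 0.81), ([272.0, 254.0], 0.75), ([220.0, 203.0], 0.75)]
notched_stand [([289.0, 199.0], 0.85)]
card_notch [([276.0, 185.0], 0.74), ([290.0, 202.0], 0.68)]
plain_stand [([314.0, 254.0], 0.71)]
beaker_small [([332.0, 224.0], 0.64)]
dropper [([271.0, 254.0], 0.41)]
jar [([283.0, 333.0], 0.57)]
top [0.424 0.096 1.033]
clip [([276.0, 216.0], 0.78), ([311.0, 243.0], 0.7), ([260.0, 282.0], 0.67), ([210.0, 266.0], 0.66)]
clip_tails [([274.0, 273.0], 0.79), ([268.0, 233.0], 0.7), ([313.0, 257.0], 0.67), ([220.0, 185.0], 0.55)]
clip_mouth [([281.0, 202.0], 0.69), ([314.0, 226.0], 0.6), ([195.0, 251.0], 0.49), ([243.0, 292.0], 0.44)]
notched_stand [([224.0, 177.0], 0.95)]
card_notch [([223.0, 186.0], 0.68)]
plain_stand [([323.0, 187.0], 0.69), ([280.0, 154.0], 0.67)]
beaker_small [([280.0, 153.0], 0.76)]
dropper [([166.0, 245.0], 0.52)]
jar [([395.0, 243.0], 0.69)]
0.022 1.0 [0.22090699 0.61133946 0.25334496] [-2.57122508e+00 -1.80503823e+00 -1.92959733e-04]
```

```bash
python3 -c "
import cv2
i=cv2.imread('pics/top0.png')[110:335,130:430];cv2.imwrite('pics/top0c.png',cv2.resize(i,None,fx=2.65,fy=2.65,interpolation=cv2.INTER_CUBIC))"
```

```text
(no output)
```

View pics/side0.png

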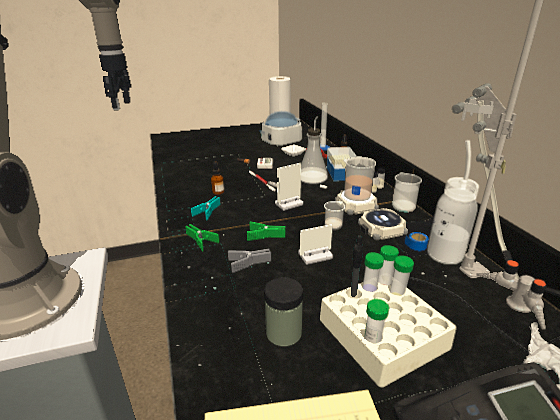

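View pics/top0c.png

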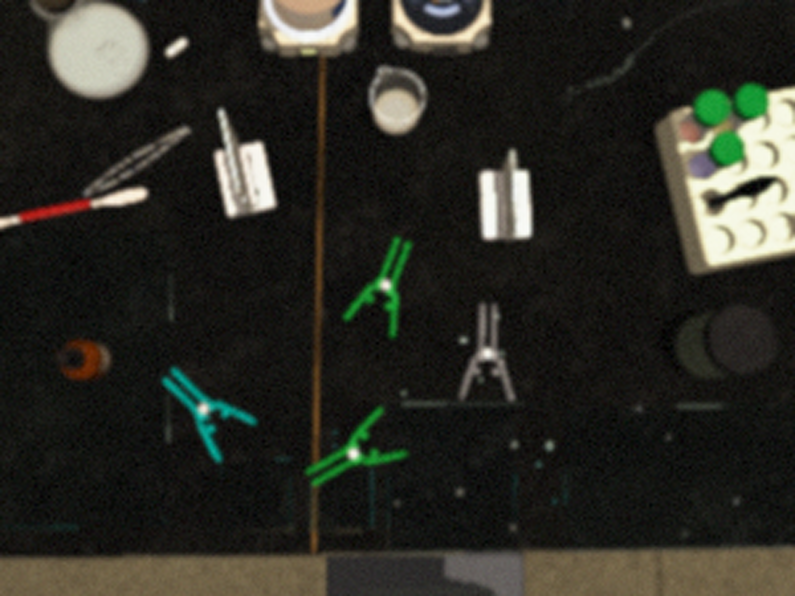

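The side view shows the grey clip at (249,260), with green ones at (200,237) and (266,232) and a cyan one at (206,208). In the top view the clip-shaped things are grey (314,243), green (276,217), green (263,281) and cyan (207,264). The grey one fits the description. The taller card is at top (224,177) and the plain one at (323,187). Next I'll measure from depth and confirm with a crop.

```bash
cat > meas.py <<'E'
from h import *
c=capture("top");D=c["depth"]
v,u=np.mgrid[0:420,0:560]
P=px2w(c,np.c_[u.ravel(),v.ravel()],depth=D.ravel()).reshape(420,560,3);P[D==0]=9
def pca(p):
    m=p.mean(0);w,V=np.linalg.eigh(np.cov((p-m).T));return m,V[:,1]
# card
b=P[140:215,195:255].reshape(-1,3);print("z-hist",np.histogram(b[:,2],bins=np.arange(-.02,.15,.01))[0])
q=b[(b[:,2]>.04)&(b[:,2]<.14)];print(len(q));m,d=pca(q[:,:2]);d*=np.sign(d[0])
s=(q[:,:2]-m)@d;print("card m",m,"yaw",np.arctan2(d[1],d[0]),"s",s.min(),s.max(),"ends",m+d*s.min(),m+d*s.max())
f=b[(b[:,2]>.015)&(b[:,2]<.03)];print("foot",len(f),cv2.minAreaRect(f[:,:2].astype(np.float32)*1000))
# clip
for o in outline_of("top","clip"):
    if np.hypot(*(np.array(o["centre"])-[314,243]))<12:
        M=o["mask"];np.save("mask.npy",M);break
pts=np.argwhere(M)[:,::-1];W=px2w(c,pts,z=.026)[:,:2];m,d=pca(W);d*=np.sign(d[0]);print("clip n",len(W),o["p"],m,"yaw",np.arctan2(d[1],d[0]),"s",((W-m)@d).min(),((W-m)@d).max())
print("clip z",np.percentile(P[M][:,2],[5,25,50,75,95]))
for k in("clip","clip_tails","clip_mouth"):
    for o in place_of("top",k):
        if np.hypot(*(np.array(o["centre"])-[314,243]))<25: print(k,o["centre"],px2w(c,[o["centre"]],z={"clip":0}.get(k,.013)),o["p"])
for k,z in(("notched_stand",0),("card_notch",.09),("beaker_small",0),("dropper",0),("jar",0)):
    for o in place_of("top",k)[:1]: print(k,px2w(c,[o["centre"]],z=z))
C=cv2.resize(c["image"],None,fx=8,fy=8,interpolation=cv2.INTER_CUBIC)
cv2.imwrite("pics/cr1.png",np.hstack([C[8*218:8*268,8*290:8*340],C[8*145:8*195,8*200:8*248]]))
c=capture("side")
for k,z in(("clip",0),("clip_tails",.013),("clip_mouth",.013),("card_notch",.09),("notched_stand",0),("beaker_small",0),("dropper",0)):
    for o in place_of("side",k): print("side",k,np.round(o["centre"]),px2w(c,[o["centre"]],z=z).round(3),round(o["p"],2))
E
python3 meas.py
```

```text
z-hist [   0 3011 1084  208   55    8    9    8   12    6   12   10   10   12
   42    0]
121
card m [0.65711528 0.22334271] yaw 0.2209826417094258 s -0.037700196607991954 0.04072948604342713 ends [0.62033185 0.21507926] [0.69685433 0.23227014]
foot 88 ((659.9415893554688, 230.11424255371094), (45.47126770019531, 74.75688934326172), 82.34471893310547)
clip n 229 0.74 [ 0.47880273 -0.0184623 ] yaw -0.10693085436880824 s -0.04569542646316316 0.044729568060566216
clip z [-0.00181933  0.01109431  0.02270079  0.02517901  0.02745232]
clip [313.4, 246.5] [[ 0.46919692 -0.02415226  0.        ]] 0.55
clip_tails [314.8, 258.8] [[ 0.4357533  -0.02581422  0.013     ]] 0.75
clip_mouth [310.8, 224.4] [[ 0.52833435 -0.01664393  0.013     ]] 0.7
notched_stand [[0.66911506 0.22817126 0.        ]]
card_notch [[0.61920338 0.21555284 0.09      ]]
beaker_small [[0.72584819 0.06726863 0.        ]]
dropper [[0.4733547  0.37984887 0.        ]]
jar [[ 0.47886296 -0.2558873   0.        ]]
side clip [264. 234.] [[0.544 0.082 0.   ]] 0.94
side clip [248. 261.] [[ 0.478 -0.017  0.   ]] 0.91
side clip [201. 240.] [[0.383 0.107 0.   ]] 0.91
side clip [206. 213.] [[0.418 0.247 0.   ]] 0.55
side clip_tails [250. 229.] [[0.511 0.1   0.013]] 0.81
side clip_tails [200. 210.] [[0.401 0.249 0.013]] 0.79
side clip_tails [207. 240.] [[0.396 0.084 0.013]] 0.69
side clip_tails [233. 264.] [[ 0.438 -0.036  0.013]] 0.62
side clip_mouth [269. 258.] [[ 0.523 -0.04   0.013]] 0.96
side clip_mouth [188. 229.] [[0.357 0.152 0.013]] 0.84
side clip_mouth [220. 202.] [[0.465 0.273 0.013]] 0.77
side clip_mouth [287. 231.] [[0.601 0.061 0.013]] 0.63
side card_notch [278. 182.] [[0.621 0.196 0.09 ]] 0.71
side notched_stand [290. 203.] [[0.667 0.226 0.   ]] 0.78
side dropper [276. 178.] [[0.682 0.411 0.   ]] 0.61
side dropper [219. 191.] [[0.478 0.377 0.   ]] 0.53
```

View pics/cr1.png

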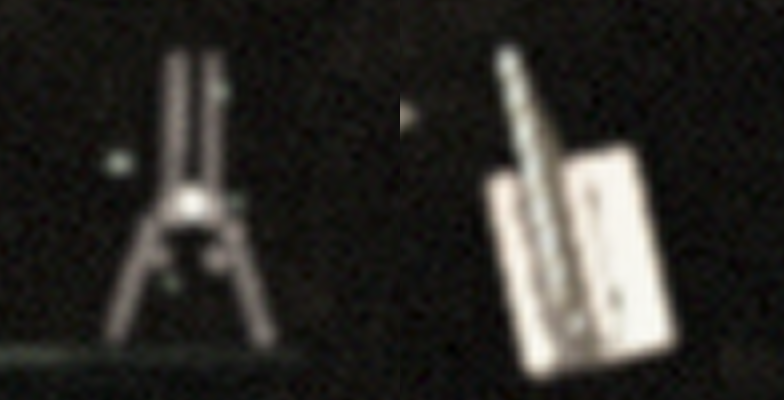

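The crop (scale 8) confirms the grey clip. Its pin is at about px (313.3,242.8), the jaws are at (314,224) pointing up the picture, and the tail ends are at (313.1,260.3). The tall card's near edge is its lower end. Next I'll refine the poses and go above the clip.

```bash
cat >> h.py <<'E'
def rv(yaw):
    f=(yaw+np.pi/2)/2; return np.pi*np.array([np.cos(f),np.sin(f),0])
E
python3 - <<'E'
from h import *
c=capture("top");D=c["depth"]
w=px2w(c,[[313.3,242.8],[313.95,224.1],[313.1,260.3],[303.7,260.3],[322.4,260.3]],z=.026);print(w[:,:2].round(4))
dd=w[1]-w[2];print("yaw",np.arctan2(dd[1],dd[0]),"len",np.linalg.norm(dd))
v,u=np.mgrid[140:200,195:255]
P=px2w(c,np.c_[u.ravel(),v.ravel()],depth=D[140:200,195:255].ravel());q=P[(P[:,2]>.116)&(P[:,2]<.135)][:,:2]
x,y,a,b=None,None,None,None
l=cv2.fitLine(q.astype(np.float32),cv2.DIST_HUBER,0,.001,.001).ravel();d=l[:2]*np.sign(l[0]);s=(q-l[2:])@d
print("top edge n",len(q),"yaw",np.arctan2(d[1],d[0]),"ends",l[2:]+d*s.min(),l[2:]+d*s.max())
fc=px2w(c,np.array([[490,180],[635,150],[675,340],[535,375]])/8-.44+np.array([200-50,145]),z=.023)  # second panel starts at 400/8=50
print("foot",fc[:,:2].round(4),"centre",fc.mean(0)[:2],[np.arctan2(*(fc[i]-fc[j])[1::-1]) for i,j in((0,3),(1,2))])
yaw=np.arctan2(dd[1],dd[0]);t=w[0,:2]-.038*dd[:2]/np.linalg.norm(dd);print("tails",t)
goto([*t,.15],rv(yaw));print(get_obs()["time_s"],get_obs()["tcp_pos"],get_obs()["q"].round(2) if hasattr(get_obs()["q"],'round') else 0)
np.save("clip.npy",[*t,yaw])
E
```

```text
[[ 0.4779 -0.021 ]
 [ 0.5278 -0.0237]
 [ 0.4317 -0.0197]
 [ 0.4319  0.0052]
 [ 0.4315 -0.0444]]
yaw -0.04148030143626505 len 0.0961573877248989
top edge n 47 yaw 0.22682863 ends [0.6213004  0.21577691] [0.69599244 0.23301588]
foot [[0.6846 0.2536]
 [0.695  0.2047]
 [0.6293 0.1906]
 [0.6174 0.2374]] centre [0.65657301 0.22156573] [np.float64(0.2367856341520246), np.float64(0.21214350065993326)]
tails [ 0.43989705 -0.01945257]
4.35 [ 0.44039658 -0.01868243  0.15016254] [-0.68  0.18  0.69  2.14 -0.15  0.87  1.63]
```

Run:
```python
from h import *
x,y,a=np.load("clip.npy")
move_linear([x-.002,y,.026],max_speed=.12)
print(get_obs()["tcp_pos"],get_obs()["force"])
move_gripper(0.02,strength=60)
o=get_obs();print(o["time_s"],o["grip_width"],o["force"])
move_linear([x-.002,y,.102],max_speed=.1)
wait(.3)
o=get_obs();print(o["time_s"],o["tcp_pos"],o["grip_width"],o["force"])
ims=[]
c=capture("top");C=c["image"][200:280,275:355];ims.append(cv2.resize(C,(400,400),interpolation=cv2.INTER_CUBIC))
c=capture("side");C=c["image"][190:290,190:290];ims.append(cv2.resize(C,(400,400),interpolation=cv2.INTER_CUBIC))
cv2.imwrite("pics/g1.png",np.hstack(ims))
```

```text
[ 0.43851827 -0.01949735  0.02650858] [ 0.24593612 -0.67218176 -0.14647564]
6.125 0.022288051483131854 [-4.15857315  0.4503685  13.86126063]
7.3333 [ 0.43761263 -0.0195637   0.10163276] 0.0225020984931009 [ 0.10894682 -0.45159493 -0.61660889]
```

View pics/g1.png

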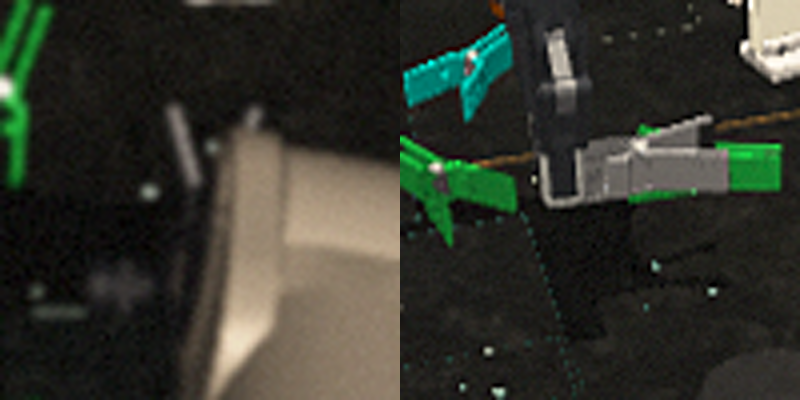

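The clip is held open and lifted. The top view shows jaw tips at about (309.5,221) and (326,221.5), and the side view shows the near jaw tip's lower corner at about (272,238). Next: measure the mouth offset in the hand, then move to the pre-pose in front of the notch.

Run:
```python
from h import *
c=capture("top");o=get_obs();p=np.array(o["tcp_pos"])
w=px2w(c,[[309.4,221],[326,221.6]],z=p[2]);m=w.mean(0);print("tips",w.round(4),"gap",np.linalg.norm(w[0]-w[1]),"mouth-tcp",(m-p).round(4))
x,y,a=np.load("clip.npy");print("expected",(.09*np.array([np.cos(a),np.sin(a)])).round(4))
n=np.array([.6195,.2152]);Y=.224;d=np.array([np.cos(Y),np.sin(Y)])
pre=n-d*(.088+.055)
goto([*pre,.101],rv(Y))
wait(.3);o=get_obs();print(o["time_s"],o["tcp_pos"],pre,o["grip_width"],o["force"])
ims=[]
c=capture("top");cv2.imwrite("pics/topf.png",c["image"]);C=c["image"][150:250,185:285];ims.append(cv2.resize(C,(400,400),interpolation=cv2.INTER_CUBIC))
s=capture("side");C=s["image"][145:225,225:305];ims.append(cv2.resize(C,(400,400),interpolation=cv2.INTER_CUBIC))
cv2.imwrite("pics/g2.png",np.hstack(ims))
for nm,cc in(("top",c),("side",s)):
    for k in("clip_mouth","card_notch"): print(nm,k,[(np.round(q["centre"],1),px2w(cc,[q["centre"]],z=.09).round(4),round(q["p"],2)) for q in place_of(nm,k)[:6]])
```

```text
tips [[ 0.5277 -0.0035  0.1019]
 [ 0.5261 -0.0447  0.1019]] gap 0.04126251970064849 mouth-tcp [ 0.0891 -0.0046 -0.    ]
expected [ 0.0899 -0.0037]
8.625 [0.48020875 0.18204387 0.10113066] [0.48007261 0.1834352 ] 0.02285145526280343 [ 0.60134218  0.38300136 -0.69527276]
top clip_mouth [(array([242.6, 288.8]), array([[0.3635, 0.1612, 0.09  ]]), 0.67), (array([281. , 200.8]), array([[0.5804, 0.0661, 0.09  ]]), 0.46), (array([396.4, 240.7]), array([[ 0.4784, -0.2234,  0.09  ]]), 0.22)]
top card_notch [(array([221. , 185.8]), array([[0.6189, 0.2168, 0.09  ]]), 0.7)]
side clip_mouth [(array([262.7, 187. ]), array([[0.5705, 0.1775, 0.09  ]]), 0.89), (array([288.5, 232.1]), array([[ 0.5618, -0.0631,  0.09  ]]), 0.84), (array([190.4, 228.1]), array([[0.358, 0.023, 0.09 ]]), 0.59), (array([218.3, 200.1]), array([[0.4418, 0.1393, 0.09  ]]), 0.51)]
side card_notch [(array([276.9, 182.1]), array([[0.6167, 0.1953, 0.09  ]]), 0.91)]
```

View pics/g2.png

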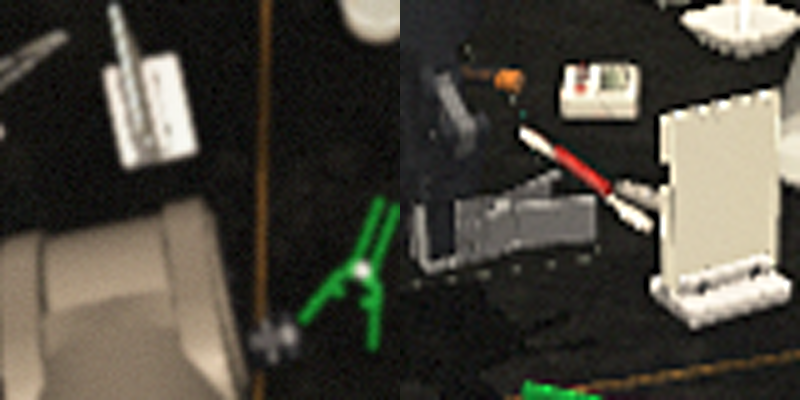

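Run:
```python
from h import *
s=capture("side");p=np.array(get_obs()["tcp_pos"]);Y=.224;d=np.array([np.cos(Y),np.sin(Y),0]);r=np.array([d[1],-d[0],0])
m=p+.09*d;m[2]=p[2]-.013;print("mouth",m)
n=np.array([.6195,.2152,.09])
X={"jawtop":m+.0205*r+[0,0,.013],"jawbot":m+.0205*r-[0,0,.013],"mouth":m,"notch":n,"cardtopnear":n+[0,0,.035]+.0015*r,"cardtopfar":n+[0,0,.035]+.08*d+.0015*r,"notchtop":n+[0,0,.008]+.0015*r,"notchbot":n-[0,0,.008]+.0015*r}
for k,v in X.items():
    q=w2px(s,v)[0];print(k,q.round(1),"crop",((q+.5-[225,145])*5+[400,0]).round(0))
print(p,get_obs()["eef_rot"],rv(Y))
```

```text
mouth [0.56785622 0.20341928 0.08801385]
jawtop [262.7 182.4] crop [591. 189.]
jawbot [262.9 190.9] crop [592. 232.]
mouth [259.3 184. ] crop [574. 197.]
notch [275.7 179.2] crop [656. 173.]
cardtopnear [275.8 167.9] crop [657. 117.]
cardtopfar [299.8 162.2] crop [777.  89.]
notchtop [276.  176.8] crop [657. 161.]
notchbot [276.  181.9] crop [658. 187.]
[0.48010472 0.18342745 0.10101385] [1.95926099e+00 2.45574733e+00 8.26212981e-05] [1.95924154 2.45580476 0.        ]
```

The side view (crop) shows the card and notch corners within about 1 px of my prediction. The jaw tip sits about 1.5–2 px low (≈4 mm) and slightly forward, so I'll raise by 4 mm and then insert slowly.

Run:
```python
from h import *
n=np.array([.6195,.2155]);Y=.224;d=np.array([np.cos(Y),np.sin(Y)])
f0=get_obs()["force"]
move_linear([*(n-d*.143),.105],max_speed=.05)
for k in(.110,.09,.068):
    move_linear([*(n-d*k),.105],max_speed=.04)
    o=get_obs();print(o["time_s"],k,(np.array(o["force"])-f0).round(2))
wait(.4);o=get_obs();p=np.array(o["tcp_pos"]);print(o["time_s"],p,n-d*.068,o["grip_width"],(np.array(o["force"])-f0).round(2))
ims=[]
c=capture("top");C=c["image"][140:220,180:260];ims.append(cv2.resize(C,(400,400),interpolation=cv2.INTER_CUBIC))
s=capture("side");C=s["image"][150:210,240:300];ims.append(cv2.resize(C,(400,400),interpolation=cv2.INTER_CUBIC))
cv2.imwrite("pics/g3.png",np.hstack(ims))
for nm,cc in(("top",c),("side",s)):
    for k in("clip_mouth","clip","card_notch"): print(nm,k,[(np.round(q["centre"],1),round(q["p"],2)) for q in place_of(nm,k)[:4]])
D=np.array([*d,0]);r=np.array([d[1],-d[0],0]);m=p+.09*D;m[2]=p[2]-.017
for k,v in {"jawtop":m+.0205*r+[0,0,.013],"jawbot":m+.0205*r-[0,0,.013],"ljawtop":m-.0205*r+[0,0,.013],"mouth":m}.items():
    q=w2px(s,v)[0];print(k,q.round(1),"scrop",((q+.5-[240,150])*400/60+[400,0]).round(0),"tcrop",((w2px(c,v)[0]+.5-[180,140])*5).round(0))
```

```text
10.2 0.11 [-0.67  1.42  0.64]
10.85 0.09 [-0.43  0.93 -0.35]
11.55 0.068 [-0.64  0.84 -0.37]
11.95 [0.55311978 0.20041266 0.10504373] [0.55319886 0.20039506] 0.022714548954635143 [ 0.15  0.58 -0.64]
top clip_mouth [(array([240.7, 293.3]), 0.76), (array([282.3, 202.3]), 0.59)]
top clip [(array([263.1, 279.5]), 0.75), (array([274.8, 219.1]), 0.55)]
top card_notch []
side clip_mouth [(array([287.6, 227.8]), 0.81), (array([219.9, 201.5]), 0.68), (array([187.1, 225.6]), 0.59), (array([285. , 178.3]), 0.51)]
side clip [(array([267.9, 235.8]), 0.96), (array([269.3, 181.9]), 0.76), (array([204.1, 211.9]), 0.53)]
side card_notch [(array([273.6, 182.2]), 0.64)]
jawtop [286.1 176.4] scrop [710. 179.] tcrop [238. 175.]
jawbot [286.1 184.8] scrop [710. 235.] tcrop [244. 187.]
ljawtop [278.6 171.5] scrop [661. 147.] tcrop [158. 193.]
mouth [282.3 178.1] scrop [685. 191.] tcrop [201. 190.]
```

View pics/g3.png

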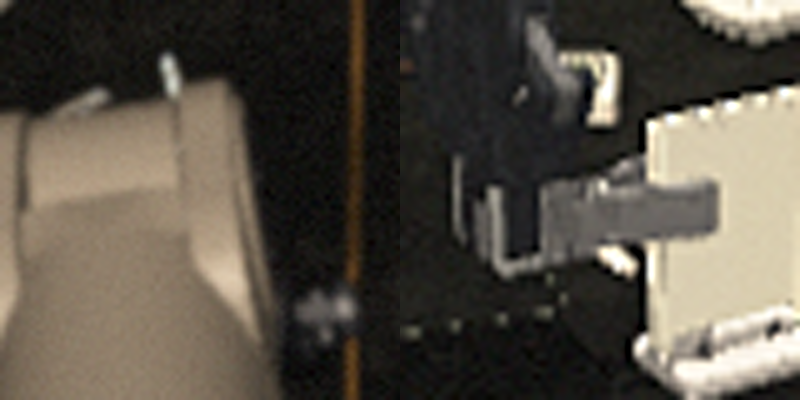

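The top view is hidden by the gripper. In the side view the near jaw lies in front of the card (tip crop (718,208)) and the far jaw passes behind it, at notch height. I'll check the lateral centring with the side depth.

Run:
```python
from h import *
s=capture("side");D=s["depth"];n=np.array([.6195,.2155]);Y=.224;d=np.array([np.cos(Y),np.sin(Y)]);r=np.array([d[1],-d[0]])
def frame(us,vs):
    v,u=np.mgrid[vs[0]:vs[1],us[0]:us[1]];P=px2w(s,np.c_[u.ravel(),v.ravel()],depth=D[vs[0]:vs[1],us[0]:us[1]].ravel())
    return np.c_[(P[:,:2]-n)@d,(P[:,:2]-n)@r,P[:,2]]
for k,a in {"card above":((281,296),(168,174)),"card right":((291,297),(176,186)),"card below":((281,295),(190,196)),"jaw tip":((281,287),(179,184)),"jaw mid":((272,279),(180,185)),"jaw rear":((264,271),(181,185))}.items():
    F=frame(*a);print(k,np.median(F,0).round(4),F.std(0).round(4))
o=get_obs();print(o["time_s"],o["force"],o["ft_torque"],o["grip_width"])
```

```text
card above [0.0394 0.0023 0.1078] [0.0145 0.0018 0.0063]
card right [0.0583 0.0023 0.0721] [0.006  0.0015 0.0093]
card below [0.0378 0.002  0.039 ] [0.0142 0.0017 0.0068]
jaw tip [0.0116 0.0223 0.0899] [0.1281 0.2119 0.1132]
jaw mid [-0.0108  0.0139  0.0888] [0.0055 0.0021 0.0044]
jaw rear [-0.0357  0.0126  0.0932] [0.0068 0.0019 0.004 ]
12.4 [ 0.70719801  0.50804719 -0.73772659] [0.00232219 0.00585796 0.00568349] 0.022520942517785414
```

Run:
```python
from h import *
finish_job();print(get_obs()["time_s"])
```

```text
the job is handed in; nothing more can be done
the job is handed in; nothing more can be done
```

I took the grey clip by its tails, squeezed it open at 60 N and lifted it. I turned it to the notched card and brought the open jaws around the notched edge, then handed the job in at about 12.4 s of the 32 s allowed, still holding it open.

Last checks before handing in:
- **Position:** the side view shows one jaw in front of the card and one behind it, at notch height. The edge is about 24 mm into the mouth.
- **Centring:** side depth puts the mouth about 1–2.5 mm off the card plane. The reading at the jaw tip was noisy, and I left the offset uncorrected because it is within the 8 mm limit.
- **Contact and grip:** the wrist force changed by less than about 1 N between free air and the final pose, so there was no sign of contact. The fingers were steady at 22.5 mm.

Three things did not go to plan or could not be checked:
- The fingertips pressed on the worktop with about 14 N while closing on the tails.
- The clip hung about 4 mm lower than predicted, so I raised the arm by 4 mm before inserting.
- The top camera was blocked by the gripper at the end, so it could not confirm the centring.

The beaker, dropper bottle and jar stood well away from the path, but I did not re-measure them.

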